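Index the block stand round to the teal ink

TASK

The lino block is to be inked in teal next: turn its indexing stand to the teal ink's station. Lift the spring pin by its black knob, swing the wheel round until the pin is over the hole in front of the tin with the teal lid, then let the pin drop fully home in that hole and let go. Leave the ink tins where they stand.

Things in the scene. Friction and masses are not known exactly. Their poses are not given: they have to be found in the camera images.
- knob_grip (a point): black round pull knob of the spring index pin, 28 mm across and 36 mm tall, standing upright; this point is its middle, about 90 mm above the table when the pin is home. It spins freely on the pin, so the hand need not turn while the wheel is swung. Under it is a steel sleeve 26 mm across on the wheel's green lug. Nothing within 60 mm of it reaches higher than 70 mm above the table
- pin (a joint): height of the index pin in m: 0 = fully home in a hole, 0.014 = its tip rests on the plate between holes, 0.024 = upper stop. To draw it, lift the knob straight up by 0.018 to 0.022. The spring pulls it down with 5 N at 0 and 8 N at the top. The pin is 14 mm thick with a round tip; holes are 18 mm wide with funnel mouths 28 mm wide, so a pin let go within 10 mm of a hole's middle drops in
- wheel (a joint): turn of the wheel on the stand in rad, counter-clockwise from above positive; 0 at the start, where the pin is in the hole at the black tin. The holes lie every 1.047 rad (60 degrees). It turns easily once the pin is drawn, and is locked while the pin is in a hole
- stand_centre (a point): middle of the stand, on the wheel's vertical axis, 30 mm above the table (top of the hole plate). The stand is fixed to the table: a grey round base 224 mm across with a pale plate that has six holes with brass rims, on a circle of 85 mm radius. On it the green wheel carries the lino block (top 60 mm above the table, clamps to 67 mm) and, on a lug, the pin at 85 mm from the axis. The holes are turned with the base, so find their directions from the knob at the start
- teal_tin_centre (a point): ink tin with a teal lid and teal band, 68 mm across, 50 mm tall; this point is half-way up. It stands outside the plate, about 160 mm from the stand's axis, in the direction (within 3 degrees) of one hole: the next one to the left or to the right of the pin's starting hole
- red_tin_centre (a point): ink tin with a plain pale lid and a red band, same size, half-way up; stands likewise at the next hole on the other side
- black_tin_centre (a point): ink tin with a plain pale lid and a black band, same size, half-way up; stands likewise at the hole where the pin is at the start
Mind the look-alikes: they are no part of the job. Leave any pink look-alike of the part that bears teal_tin_centre alone.

How it is judged:
On the way:
1. the pin is drawn out of its starting hole (value of joint pin above 0.012 m and value of joint wheel between -0.3 and 0.3 rad), for 0.05 s.
At the end, for the whole second after the job is handed in: the pin is home (joint pin below 4 mm) in the hole at the teal tin (knob within 100 mm of the teal tin's centre from above; at any other hole it is over 120 mm away), and the wheel is at rest (value of joint pin below 0.004 m and horizontal distance between knob_grip and teal_tin_centre below 0.1 m and velocity of joint wheel between -0.05 and 0.05 rad/s); the robot touches nothing.
It fails at once if an ink tin is moved by more than 25 mm (distance of any of teal_tin_centre, red_tin_centre, black_tin_centre from where it was at the start of the episode above 0.025 m).
It also fails if it takes over 35 s, if anything falls off the work surface, if the arm or the gripper's body presses on something with over 40 N, if the wrist force passes 120 N, or if a joint passes its speed limit or range.

ROBOT

A 6-joint arm with a two-finger parallel gripper is mounted at the origin on the work surface; the furniture and walls round the work are solid. World frame = base frame: x ahead of the robot, y to its left, z up, the work surface at z = 0. Lengths are in m, angles in rad, forces in N, time in s.
With the tool pointing down it reaches from about 0.25 to 0.85 m from the base axis. Payload 12.5 kg.
Tool frame: the origin (TCP) lies on the centre line of the jaws, within the pads' length; the fingertips stand arm.finger_overhang ahead of it and the grasp point (between the pads) is the TCP (arm.finger_overhang is the distance from the TCP to the fingertips, in m); z points along the fingers, y is the line along which they close (so a half turn about z gives the same grasp; the last joint's range is limited). The gripper opens to 93 mm and grips with 3 to 60 N. Pads are 15 mm wide; open, the fingers measure 128 mm over their backs; the gripper's body (75 mm by 188 mm) begins 65 mm behind the grasp point.
Start: joints at [1.144, 0.351, 1.652, -0, 1.139, -0.085], TCP at [0.184, 0.518, 0.206] pointing down, gripper open.
Joint ranges: [-2.75, 2.75], [-0.79, 2.1], [0.01, 2.65], [-1.57, 4.71], [0.07, 3.14], [-2.87, 2.87]. Speed limits (rad/s): [2.22, 2.22, 2.79, 3.14, 3.14, 3.14].

INTERFACE

Orientations are given as a 3x3 rotation matrix whose columns are the frame's x, y, z axes.
In Python, from workcell import arm, read_camera, close_job, trace gives the robot as it stands.
- The arm moves only by the tool step_arm, never from a script. Its argument "steps" is text: rows parted by semicolons, each of 7 numbers parted by spaces: the shift along the tool's x, y, z scaled (see below), then the turn, a rotation vector about the tool's x, y, z scaled (see below), then the opening, from -1 (shut) to 1 (fully open). In form: x y z wx wy wz gripper; .... A call has 1 to 20 rows; each row is the pose to reach, as a shift and turn from the pose commanded when the call began, along the tool's axes at that moment; what a row does not reach only later rows make up. The controller multiplies each number of a shift by 0.15 m and each number of a turn by pi/2 rad. A row lasts 1/12 s, in which the tool goes at most 41.7 mm and 7.16 degrees, less where a joint would pass 70% of its speed; a pose out of reach is approached as far as the arm can. A call with a number of a shift or a turn outside -1 to 1 is refused whole. A call with a gripper value outside its range is refused whole. The fingers move at their own pace and stop on an object; "force" is the grip in N (left out, the last holds). Time passes only in rows, so rows that repeat a pose let the fingers close. It gives the time, the measured TCP pose, the force, the opening and the grip force at its end, in the units of the state.
- arm.state(): the state, without advancing time (a new reading comes with each control period).
- read_camera(name): name is "scene" or "side" or "wrist"; returns a dict with "frame" (480x640x3 uint8, red, green, blue), "z_map" (480x640 float32, m along the optical axis (not along the pixel's ray), 0 where there is no reading), "fx", "fy", "cx", "cy" (pixels), "R" (3x3) and "t" (3): a world point X has camera coordinates R X + t. Camera axes: x right, y down, z forward; pixel columns grow to the right and rows downward; lengths in m; the calibration is good to about 2 mm. A picture is of the moment at which its call begins.
- close_job(): hands the job in; it is judged then, once.
Trained networks look in a picture, given as the dict that the camera call returned (one of the last four; its "shot" number tells which), for a name from the list of things; names that differ only in an ending like _2 or _b are one class to them, and where a whole thing is asked for, a point or a joint stands for the part that bears it (a point fixed in the world has none). Each returns a list of dicts, best first, with "p" (0 to 1); they miss things now and then, are a little off and sometimes report something else, mostly with a low value. They report only what shows in the picture. A call takes as long as a camera call. They do not tell look-alikes from the thing itself.
- trace(picture, name): "mask" (480x640 bool, what is visible of it) and "extent" ([centre column, centre row, width, height] in pixels, round what is visible of it).
The state is a dict: "time": time; "joints": joint angles; "joint_velocities": joint speeds; "joint_efforts": joint torques, N m; "eef_pos": TCP position; "eef_rot": TCP orientation; "ft_force": force on the tool from outside, world axes, zero at the start; "ft_torque": the same for the moment, N m; "gripper_width": opening from 0.0 (shut) to 1.0 (fully open); "finger_force": force on a finger pad.
Only numpy, scipy, OpenCV 4.12 (cv2) and the standard library are available. Lean on these libraries where they do the work, as an engineer would, in place of code of your own. Each camera call takes 0.05 s, during which the arm holds its last target. There are 200 camera calls.

## Working session

There is one attempt and no reset: what is moved stays moved. The work goes in short steps, Python scripts to look and compute and a tool call to move; the robot and the scene stay as the last step left them, time stands still between calls to the robot, and variables do not carry over. Pictures are saved under pics/ and viewed, at most 10 in all, crops included, and the job is handed in when it is done.

Besides the shell and the picture viewer there is one more tool, called after "Emit:" in YAML: its name, and indented under it one key for each argument. step_arm: Moves the arm, as the interface text tells. Shifts and turns lie within -1 to 1; 1 stands for 0.15 m of shift or pi/2 rad of turn. Its arguments: {"type":"object","properties":{"steps":{"type":"string"},"force":{"type":"number"}},"required":["steps"]}

```bash
mkdir -p pics
cat > h.py <<'E'
import numpy as np, cv2
from workcell import arm, read_camera, close_job, trace
def pts(p,m):
    v,u=np.nonzero(m&(p["z_map"]>0)); z=p["z_map"][v,u]
    c=np.stack([(u-p["cx"])/p["fx"]*z,(v-p["cy"])/p["fy"]*z,z],1)
    return (c-p["t"])@np.asarray(p["R"])
def save(p,n): cv2.imwrite(n,p["frame"][:,:,::-1])
E
python3 - <<'E'
from h import *
s=arm.state();print(s["eef_pos"],s["eef_rot"],s["time"],arm.finger_overhang)
fr=[]
for c in ["scene","side"]:
    p=read_camera(c);fr.append(p["frame"])
    for n in ["knob_grip","teal_tin_centre","red_tin_centre","black_tin_centre","wheel"]:
        for d in trace(p,n)[:4]:
            q=pts(p,d["mask"])
            if len(q): print(c,n,round(d["p"],2),np.round(d["extent"]),np.round(np.median(q,0),3),np.round(np.percentile(q,2,axis=0),3),np.round(np.percentile(q,98,axis=0),3))
    save(p,f"pics/{c}.png")
E
```

```text
[0.18417847 0.51786498 0.20510728] [[-9.42150386e-01  3.35190132e-01 -4.74535940e-04]
 [ 3.35190455e-01  9.42149808e-01 -1.04789424e-03]
 [ 9.58401346e-05 -1.14633388e-03 -9.99999338e-01]] 0.0 0.019
scene knob_grip 0.9 [360. 223.  18.  26.] [0.487 0.05  0.096] [0.481 0.032 0.071] [0.509 0.059 0.108]
scene knob_grip 0.51 [337. 232.  75.  52.] [0.553 0.055 0.054] [ 0.479 -0.001  0.033] [0.613 0.098 0.107]
scene teal_tin_centre 0.73 [421. 234.  38.  44.] [ 0.478 -0.079  0.039] [ 0.458 -0.12   0.   ] [ 0.521 -0.059  0.049]
scene teal_tin_centre 0.58 [465. 262.  42.  49.] [ 0.373 -0.08   0.041] [ 0.351 -0.122  0.001] [ 0.415 -0.06   0.05 ]
scene red_tin_centre 0.82 [282. 278.  44.  48.] [0.493 0.192 0.041] [ 0.477  0.156 -0.001] [0.539 0.218 0.051]
scene black_tin_centre 0.83 [385. 280.  48.  53.] [0.403 0.057 0.041] [ 0.384  0.016 -0.   ] [0.456 0.08  0.051]
scene black_tin_centre 0.27 [360. 223.  16.  27.] [0.487 0.051 0.096] [0.481 0.035 0.073] [0.502 0.059 0.108]
scene wheel 0.97 [338. 233.  75.  53.] [0.552 0.055 0.053] [0.478 0.    0.032] [0.612 0.099 0.107]
side knob_grip 0.56 [324. 208.  19.  26.] [0.497 0.055 0.096] [0.484 0.036 0.074] [0.509 0.06  0.109]
side teal_tin_centre 0.88 [381. 203.  39.  38.] [ 0.387 -0.072  0.039] [ 0.355 -0.124  0.001] [ 0.418 -0.058  0.05 ]
side red_tin_centre 0.72 [310. 289.  47.  50.] [0.512 0.205 0.044] [0.48  0.158 0.002] [0.545 0.219 0.052]
side black_tin_centre 0.83 [367. 245.  41.  44.] [0.42  0.069 0.041] [0.388 0.022 0.002] [0.451 0.081 0.051]
side wheel 0.84 [284. 224. 103.  60.] [0.565 0.056 0.044] [ 0.484 -0.003  0.032] [0.637 0.1   0.107]
```

View pics/scene.png

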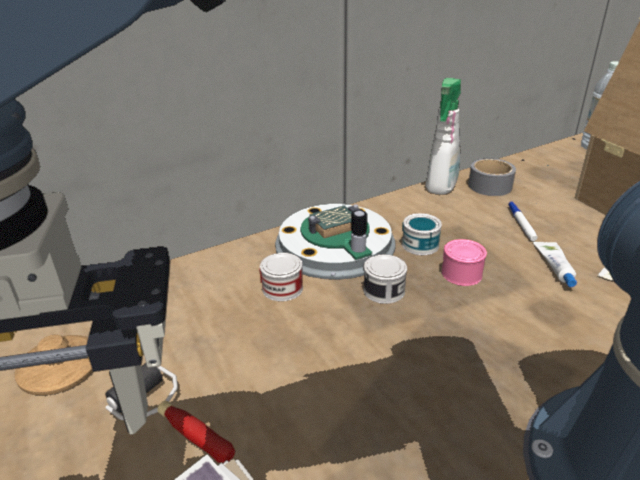

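View pics/side.png

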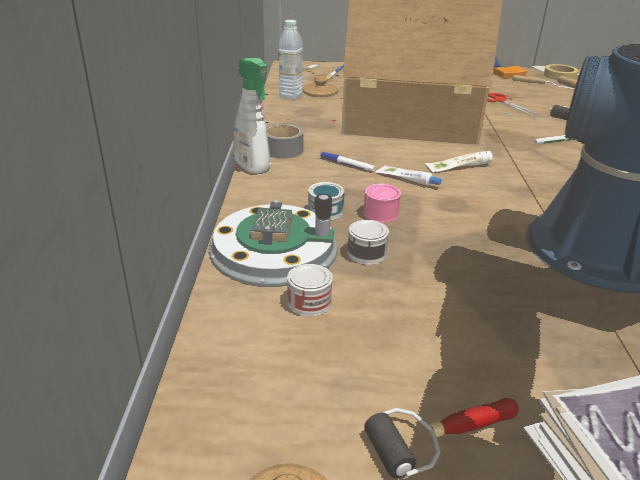

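The candidates for the teal tin are the teal lid at scene (421,234) / side (326,200) and the pink tin at scene (465,262) / side (381,203). The teal lid fits the description, and it stands at the plate next to a hole. The pink tin is the look-alike. Next I'll refine the geometry and confirm in a crop.

Run:
```python
from h import *
from scipy.optimize import least_squares
def circ(q,r): 
    f=least_squares(lambda c:np.hypot(*(q-c).T)-r,q.mean(0),loss="soft_l1",f_scale=.002);return f.x
for c in ["scene","side"]:
    p=read_camera(c); al=np.ones((480,640),bool); P=pts(p,al)
    k=P[(P[:,2]>.078)&(P[:,2]<.125)&(np.hypot(P[:,0]-.495,P[:,1]-.047)<.03)]
    print(c,"knob top",k[:,2].max(),"knob",circ(k[k[:,2]<.104][:,:2],.014), (k[k[:,2]>.104].mean(0) if (k[:,2]>.104).any() else 0))
    pl=P[(abs(P[:,2]-.030)<.004)&(np.hypot(P[:,0]-.58,P[:,1]-.045)<.125)][:,:2]
    print("plate enclosing",cv2.minEnclosingCircle(pl.astype(np.float32)), np.percentile(pl,[.5,99.5],axis=0))
    for n,xy in dict(teal=(.49,-.09),black=(.42,.048),red=(.512,.188)).items():
        t=P[(P[:,2]>.044)&(P[:,2]<.056)&(np.hypot(P[:,0]-xy[0],P[:,1]-xy[1])<.045)]
        print(n,cv2.minEnclosingCircle(t[:,:2].astype(np.float32)))
    if c=="scene": cv2.imwrite("pics/crop.png",cv2.resize(p["frame"][190:310,250:500,::-1],None,fx=3,fy=3,interpolation=2))
```

```text
scene knob top 0.10903165345822113 knob [0.49630274 0.04432489] [0.49342196 0.046146   0.10664513]
plate enclosing ((0.5790718793869019, 0.03966524079442024), 0.1057027131319046) [[ 0.47691379 -0.06096136]
 [ 0.67919812  0.14090784]]
teal ((0.49205049872398376, -0.09336161613464355), 0.03692975267767906)
black ((0.418212890625, 0.047314658761024475), 0.03544082120060921)
red ((0.5105925798416138, 0.18531619012355804), 0.03532739728689194)
side knob top 0.10985686385976791 knob [0.49657252 0.04386668] [0.49615343 0.04749092 0.10711488]
plate enclosing ((0.5827685594558716, 0.03817823901772499), 0.10690206289291382) [[ 0.48369694 -0.05946861]
 [ 0.68118526  0.14213139]]
teal ((0.494353324174881, -0.09243367612361908), 0.03600354865193367)
black ((0.41899996995925903, 0.047841545194387436), 0.03528608754277229)
red ((0.5128600597381592, 0.18458221852779388), 0.035912152379751205)
```

View pics/crop.png

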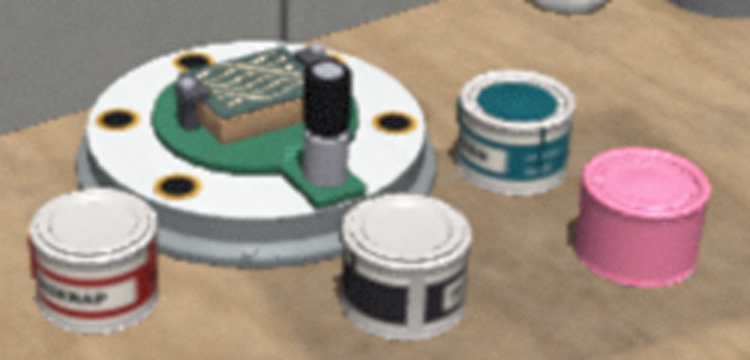

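The crop confirms it: the teal lid is at crop (515,115) with a free hole in front of it at (393,122), and the pink tin is at (645,215). That puts the target at wheel +60°, knob about (0.536, -0.031).

Emit:
step_arm:
  steps: "-0.755 -0.57 0 0 0 0 1;-0.755 -0.57 0 0 0 0 1;-0.755 -0.57 0 0 0 0 1;-0.755 -0.57 0 0 0 0 1;-0.755 -0.57 0 0 0 0 1"
  force: 30

```text
time: 1.12
eef_pos: [0.2638, 0.3973, 0.2058]
eef_rot: [[-0.941, 0.338, 0.0], [0.338, 0.941, -0.0], [-0.0, -0.0, -1.0]]
ft_force: [-1.2, 0.4, -0.0]
gripper_width: 1.009
finger_force: 0.0
```

Emit:
step_arm:
  steps: "-0.755 -0.57 0 0 0 0 1;-0.755 -0.57 0 0 0 0 1;-0.755 -0.57 0 0 0 0 1;-0.755 -0.57 0 0 0 0 1;-0.755 -0.57 0 0 0 0 1"

```text
time: 1.53
eef_pos: [0.3418, 0.2795, 0.2058]
eef_rot: [[-0.941, 0.338, 0.001], [0.338, 0.941, -0.0], [-0.001, 0.0, -1.0]]
ft_force: [-0.2, -0.3, 0.2]
gripper_width: 0.996
finger_force: 0.0
```

Emit:
step_arm:
  steps: "-0.755 -0.57 0 0 0 0 1;-0.755 -0.57 0 0 0 0 1;-0.755 -0.57 0 0 0 0 1;-0.755 -0.57 0 0 0 0 1;-0.755 -0.57 0 0 0 0 1"

```text
time: 1.95
eef_pos: [0.42, 0.1614, 0.2057]
eef_rot: [[-0.941, 0.338, 0.001], [0.338, 0.941, -0.0], [-0.001, 0.0, -1.0]]
ft_force: [-0.6, -0.4, -0.1]
gripper_width: 1.003
finger_force: 0.0
```

Emit:
step_arm:
  steps: "-0.755 -0.57 0 0 0 0 1;-0.755 -0.57 0 0 0 0 1;-0.755 -0.57 0 0 0 0 1;-0.755 -0.57 0 0 0 0 1;-0.755 -0.57 0 0 0 0 1;-0.755 -0.57 0 0 0 0 1;-0.755 -0.57 0 0 0 0 1"

```text
time: 2.53
eef_pos: [0.4959, 0.0458, 0.2055]
eef_rot: [[-0.943, 0.334, -0.001], [0.334, 0.943, 0.0], [0.001, 0.0, -1.0]]
ft_force: [-0.5, 0.4, -0.1]
gripper_width: 1.0
finger_force: 0.0
```

Emit:
step_arm:
  steps: "-0.007 -0.009 0.25 0 0 0 0.5;-0.007 -0.009 0.5 0 0 0 0;-0.007 -0.009 0.737 0 0 0 0;-0.007 -0.009 0.737 0 0 0 0;-0.007 -0.009 0.737 0 0 0 -0.3;-0.007 -0.009 0.737 0 0 0 -1;-0.007 -0.009 0.737 0 0 0 -1;-0.007 -0.009 0.737 0 0 0 -1;-0.007 -0.009 0.737 0 0 0 -1;-0.007 -0.009 0.737 0 0 0 -1"
  force: 30

```text
time: 3.37
eef_pos: [0.4974, 0.0425, 0.096]
eef_rot: [[-0.942, 0.335, 0.001], [0.335, 0.942, 0.0], [-0.001, 0.0, -1.0]]
ft_force: [-0.4, 0.1, -0.6]
gripper_width: 0.331
finger_force: 0.0
```

Emit:
step_arm:
  steps: "0 0 0 0 0 0 -1;0 0 0 0 0 0 -1;0 0 0 0 0 0 -1;0 0 0 0 0 0 -1"

```text
time: 3.7
eef_pos: [0.4973, 0.0426, 0.0953]
eef_rot: [[-0.942, 0.335, 0.001], [0.335, 0.942, 0.0], [-0.0, 0.0, -1.0]]
ft_force: [0.4, 2.3, 1.5]
gripper_width: 0.045
finger_force: 0.9
```

The opening is only 4 mm, so the knob isn't in the jaws. I'll take a look.

Run:
```python
from h import *
a=read_camera("side")["frame"];b=read_camera("wrist")["frame"];c=read_camera("scene")["frame"]
a=cv2.resize(a[130:330,190:430],(390,325),interpolation=2);c=cv2.resize(c[130:330,240:480],(390,325),interpolation=2)
b=cv2.resize(b,(340,255))
o=np.zeros((590,790,3),np.uint8);o[:325,:390]=a;o[:325,395:785]=c;o[330:585,:340]=b
cv2.imwrite("pics/g1.png",o[:,:,::-1])
```

```text
(no output)
```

View pics/g1.png

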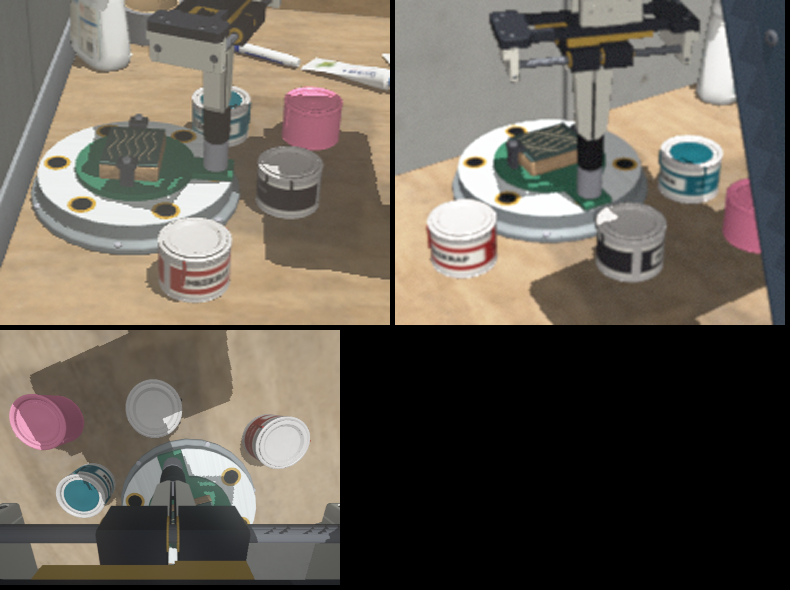

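The fingers are shut beside or behind the knob, which is still fully visible at scene crop (590,153). I'll measure the offset from depth.

Run:
```python
from h import *
s=arm.state();print(s["eef_pos"],s["gripper_width"],s["finger_force"])
for c in ["scene","side","wrist"]:
    p=read_camera(c); P=pts(p,np.ones((480,640),bool))
    z=p["z_map"]>0; col=p["frame"][z]
    n=np.hypot(P[:,0]-.497,P[:,1]-.044)<.04
    for lo in np.arange(.03,.17,.012):
        m=n&(P[:,2]>lo)&(P[:,2]<lo+.012)
        if m.sum()>5: print(c,round(lo,3),m.sum(),np.round(P[m].min(0),3),np.round(P[m].max(0),3),np.round(np.median(P[m],0),3),np.median(col[m],0))
```

```text
[0.49721948 0.04256791 0.09522971] 0.0016741971256854884 1.3825193513184786
scene 0.03 388 [0.474 0.006 0.03 ] [0.536 0.082 0.042] [0.497 0.053 0.037] [50. 85. 69.]
scene 0.042 88 [0.481 0.035 0.042] [0.503 0.056 0.054] [0.486 0.05  0.048] [120.  119.5 125. ]
scene 0.054 99 [0.481 0.03  0.054] [0.503 0.056 0.066] [0.487 0.049 0.06 ] [120. 120. 126.]
scene 0.066 87 [0.481 0.032 0.066] [0.504 0.056 0.078] [0.487 0.048 0.07 ] [76. 83. 83.]
scene 0.078 103 [0.481 0.031 0.078] [0.5   0.057 0.09 ] [0.486 0.05  0.084] [25. 24. 27.]
scene 0.09 101 [0.48  0.033 0.09 ] [0.502 0.058 0.102] [0.485 0.05  0.096] [25. 25. 27.]
scene 0.102 124 [0.481 0.031 0.102] [0.508 0.056 0.114] [0.488 0.048 0.106] [53.5 53.  52.5]
scene 0.114 123 [0.482 0.031 0.114] [0.507 0.06  0.126] [0.488 0.046 0.121] [168. 166. 155.]
scene 0.126 133 [0.482 0.03  0.126] [0.508 0.06  0.138] [0.489 0.048 0.132] [167. 165. 155.]
scene 0.138 150 [0.481 0.031 0.138] [0.508 0.062 0.15 ] [0.489 0.047 0.144] [167. 165. 154.]
scene 0.15 151 [0.481 0.029 0.15 ] [0.507 0.062 0.162] [0.488 0.047 0.156] [168. 165. 155.]
scene 0.162 167 
[... 1565 characters left out ...]
.078] [0.499 0.056 0.09 ] [0.485 0.047 0.084] [53. 56. 57.]
wrist 0.09 353 [0.483 0.029 0.09 ] [0.499 0.056 0.102] [0.485 0.047 0.096] [52. 55. 55.]
wrist 0.102 650 [0.483 0.032 0.102] [0.497 0.056 0.114] [0.487 0.045 0.107] [54. 57. 58.]
wrist 0.114 613 [0.484 0.031 0.114] [0.495 0.059 0.126] [0.49  0.044 0.12 ] [116. 117. 112.]
wrist 0.126 871 [0.484 0.03  0.126] [0.505 0.059 0.138] [0.49  0.043 0.132] [115. 116. 111.]
wrist 0.138 1025 [0.483 0.029 0.138] [0.495 0.06  0.15 ] [0.49  0.044 0.144] [114. 115. 110.]
wrist 0.15 574 [0.483 0.029 0.15 ] [0.495 0.06  0.162] [0.49  0.045 0.153] [112. 113. 108.]
wrist 0.162 122 [0.487 0.042 0.162] [0.495 0.047 0.169] [0.49  0.044 0.166] [43. 46. 43.]
```

Run:
```python
from h import *
s=arm.state();print(s["time"],s["eef_pos"],s["gripper_width"],s["finger_force"],s["ft_force"])
a=read_camera("scene")["frame"][170:250,320:400];b=read_camera("wrist")["frame"][220:480,200:460]
o=np.hstack([cv2.resize(a,(390,390),interpolation=2),cv2.resize(b,(390,390),interpolation=2)])
cv2.imwrite("pics/g2.png",o[:,:,::-1])
```

```text
4.0 [0.49717631 0.04251623 0.09520154] 0.005813984357831131 1.636460647914646 [0.7029452  2.13632578 2.71221007]
```

View pics/g2.png

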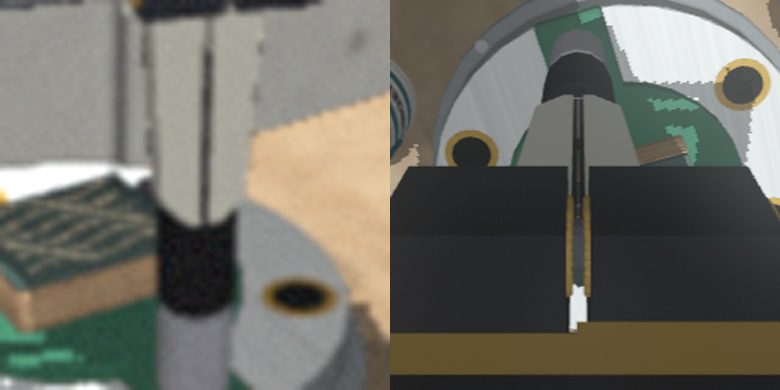

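The fingers are shut and their tips appear to end at the knob's top. I'll open them and measure where the tips really are.

Emit:
step_arm:
  steps: "0 0 0 0 0 0 0.2;0 0 0 0 0 0 0.2;0 0 0 0 0 0 0.2;0 0 0 0 0 0 0.2;0 0 0 0 0 0 0.2"

```text
time: 4.52
eef_pos: [0.4967, 0.0424, 0.0949]
eef_rot: [[-0.942, 0.335, -0.001], [0.335, 0.942, -0.0], [0.001, -0.0, -1.0]]
ft_force: [-0.2, -0.3, 0.2]
gripper_width: 0.316
finger_force: 0.0
```

Run:
```python
from h import *
s=arm.state();R=s["eef_rot"];e=s["eef_pos"];print(e,s["gripper_width"],s["finger_force"],s["ft_force"])
fr=[]
for c in ["scene","side"]:
    p=read_camera(c); P=(pts(p,np.ones((480,640),bool))-e)@R
    col=p["frame"][p["z_map"]>0].mean(1)
    n=(abs(P[:,0])<.02)&(abs(P[:,1])<.07)
    for lo in np.arange(-.04,.03,.006):
        m=n&(P[:,2]>lo)&(P[:,2]<lo+.006)
        if m.sum()>3: print(c,"toolz",round(lo,3),"y hist",np.histogram(P[m,1],np.arange(-.07,.071,.01))[0], np.round(np.percentile(P[m,0],[5,95]),3))
    fr.append(p["frame"])
o=np.hstack([cv2.resize(fr[0][160:260,300:400],(390,390),interpolation=2),cv2.resize(fr[1][140:240,270:370],(390,390),interpolation=2)])
cv2.imwrite("pics/g3.png",o[:,:,::-1])
```

```text
[0.49670887 0.04243777 0.09486771] 0.31605170897331647 0.0 [-0.21651286 -0.31043925  0.1988853 ]
scene toolz -0.04 y hist [ 0  0  0  0 18 19  0  0 10 27  0  0  0  0] [-0.002  0.012]
scene toolz -0.034 y hist [ 0  0  0  0 20 21  0  0 10 26  0  0  0  0] [-0.003  0.012]
scene toolz -0.028 y hist [ 0  0  0  1 17 20  0  0 10 25  0  0  0  0] [-0.004  0.012]
scene toolz -0.022 y hist [ 0  0  0  0 11 18  0  0  9 12  0  0  0  0] [0.    0.011]
scene toolz -0.016 y hist [ 0  0  0  0  4 20 45 53 17  1  0  0  0  0] [-0.009  0.015]
scene toolz -0.01 y hist [ 0  0  0  0  0  2 16 21 13  0  0  0  0  0] [0.005 0.016]
scene toolz -0.004 y hist [ 0  0  0  0  0  1 17 17 10  0  0  0  0  0] [0.007 0.016]
scene toolz 0.002 y hist [ 0  0  0  0  0  3 16 23 18  0  0  0  0  0] [-0.001  0.016]
scene toolz 0.008 y hist [ 0  0  0  0  0  2 16 16 15  0  0  0  0  0] [-0.001  0.016]
scene toolz 0.014 y hist [ 0  0  0  0  0  2 14 21 12  0  0  0  0  0] [0.004 0.016]
scene toolz 0.02 y hist [ 0  0  0  0  0  1 10 14  6  0  0  0  0  0] [0.002 0.015]
scene toolz 0.026 y hist [ 0  0  0  0  0  2 18 27 12  0  0  0  0  0] [0.00
[... 320 characters left out ...]
1  0  0  0] [-0.005  0.01 ]
side toolz -0.016 y hist [ 0  0  0  0  6 15 18 20  8  9  0  0  0  0] [-0.002  0.013]
side toolz -0.01 y hist [ 0  0  0  0  0  0  2 15 22  0  0  0  0  0] [-0.005  0.015]
side toolz -0.004 y hist [ 0  0  0  0  0  0  1 18 35  0  0  0  0  0] [-0.01   0.014]
side toolz 0.002 y hist [ 0  0  0  0  0  0  3 15 37  0  0  0  0  0] [-0.007  0.014]
side toolz 0.008 y hist [ 0  0  0  0  0  0  1 14 30  0  0  0  0  0] [-0.009  0.013]
side toolz 0.014 y hist [ 0  0  0  0  0  0  0 13 33  0  0  0  0  0] [-0.007  0.014]
side toolz 0.02 y hist [ 0  0  0  0  0  0  2 14 19  0  0  0  0  0] [-0.007  0.013]
side toolz 0.026 y hist [ 0  0  0  0  0  0  2 21 29  0  0  0  0  0] [-0.009  0.013]
```

View pics/g3.png

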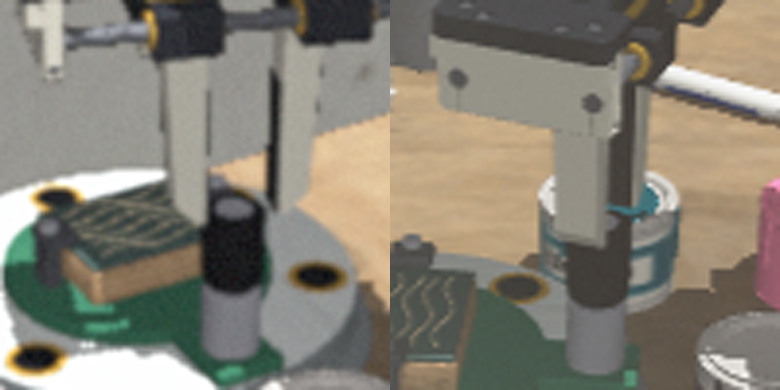

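The real fingertips sit at about z = 0.110, roughly 33 mm higher than the pose and overhang imply, so I'll go by the cameras. The jaws should go about 32 mm lower. First I'll measure the jaw-to-knob lateral offset the same way.

Run:
```python
from h import *
s=arm.state();R=s["eef_rot"];e=s["eef_pos"]
for c in ["scene","side","wrist"]:
    p=read_camera(c); P=(pts(p,np.ones((480,640),bool))-e)@R
    n=(abs(P[:,0])<.03)&(abs(P[:,1])<.06)
    f=n&(P[:,2]>-.045)&(P[:,2]<-.022)
    L=P[f&(P[:,1]<0)];Q=P[f&(P[:,1]>0)];k=P[n&(P[:,2]>-.008)&(P[:,2]<.015)]
    for nm,q in [("L",L),("R",Q),("knob",k)]:
        if len(q)>20: print(c,nm,"x",np.round(np.percentile(q[:,0],[1,99]),4),"y",np.round(np.percentile(q[:,1],[1,99]),4))
    t=P[n&(P[:,2]>-.0165)&(P[:,2]<-.011)]
```

```text
scene L x [-0.0043  0.0126] y [-0.034  -0.0187]
scene R x [-0.006   0.0124] y [0.0186 0.0341]
scene knob x [-0.0032  0.0166] y [-0.0107  0.0142]
side L x [-0.0053  0.0101] y [-0.036  -0.0191]
side R x [-0.008   0.0104] y [0.0216 0.0375]
side knob x [-0.01    0.0143] y [-0.0038  0.016 ]
wrist L x [-0.0077  0.0092] y [-0.0378 -0.023 ]
wrist R x [-0.0075  0.0092] y [0.0219 0.0367]
wrist knob x [0.0018 0.0136] y [-0.013  0.014]
```

Laterally it's within 1 mm. I'll open wide, go down 32 mm and grip.

Emit:
step_arm:
  steps: "0 0 0 0 0 0 0.5;0 0 0 0 0 0 0.5;0 0 0 0 0 0 0.5;0 0 0.07 0 0 0 0.5;0 0 0.14 0 0 0 0.5;0 0 0.21 0 0 0 0.5;0 0 0.21 0 0 0 0.5;0 0 0.21 0 0 0 0.5"
  force: 30

```text
time: 5.43
eef_pos: [0.4964, 0.0425, 0.0626]
eef_rot: [[-0.942, 0.335, -0.002], [0.335, 0.942, 0.0], [0.002, -0.001, -1.0]]
ft_force: [0.2, -0.7, 1.3]
gripper_width: 0.75
finger_force: 0.0
```

Emit:
step_arm:
  steps: "0 0 0 0 0 0 -1;0 0 0 0 0 0 -1;0 0 0 0 0 0 -1;0 0 0 0 0 0 -1;0 0 0 0 0 0 -1;0 0 0 0 0 0 -1;0 0 0 0 0 0 -1;0 0 0 0 0 0 -1"

```text
time: 6.1
eef_pos: [0.4971, 0.0425, 0.0637]
eef_rot: [[-0.942, 0.335, 0.0], [0.335, 0.942, 0.0], [-0.0, 0.0, -1.0]]
ft_force: [-0.6, 0.8, 1.6]
gripper_width: 0.297
finger_force: 30.0
```

The knob is gripped: 28 mm opening, 30 N. Now I'll lift it 20 mm.

Emit:
step_arm:
  steps: "0 0 -0.045 0 0 0 -1;0 0 -0.09 0 0 0 -1;0 0 -0.133 0 0 0 -1;0 0 -0.133 0 0 0 -1;0 0 -0.133 0 0 0 -1"

```text
time: 6.52
eef_pos: [0.497, 0.0425, 0.0838]
eef_rot: [[-0.942, 0.335, 0.0], [0.335, 0.942, -0.0], [-0.0, 0.0, -1.0]]
ft_force: [2.4, -0.0, -8.0]
gripper_width: 0.29
finger_force: 30.0
```

Run:
```python
from h import *
s=arm.state();R=s["eef_rot"];e=s["eef_pos"];print(s["time"],e,s["ft_force"],s["gripper_width"])
k=np.array([.4965,.0438]);c=np.array([.581,.0405]);
v=k-c;v*=.085/np.linalg.norm(v)
for a in range(0,61,6):
    t=np.radians(a);d=np.array([[np.cos(t),-np.sin(t)],[np.sin(t),np.cos(t)]])@v-v
    print(a,np.round((R.T@np.r_[d,0])/.15,3))
p=read_camera("side");cv2.imwrite("pics/g4.png",cv2.resize(p["frame"][140:260,230:390,::-1],None,fx=3,fy=3))
```

```text
6.5167 [0.49696387 0.04249828 0.08378563] [ 2.39706666e+00 -6.77888119e-03 -8.03801032e+00] 0.2898363028200706
0 [0. 0. 0.]
6 [-0.021 -0.056  0.   ]
12 [-0.047 -0.109  0.   ]
18 [-0.079 -0.159  0.   ]
24 [-0.115 -0.205  0.   ]
30 [-0.157 -0.248  0.   ]
36 [-0.203 -0.286  0.   ]
42 [-0.252 -0.319  0.   ]
48 [-0.305 -0.346  0.   ]
54 [-0.36  -0.368  0.   ]
60 [-0.417 -0.384  0.   ]
```

View pics/g4.png

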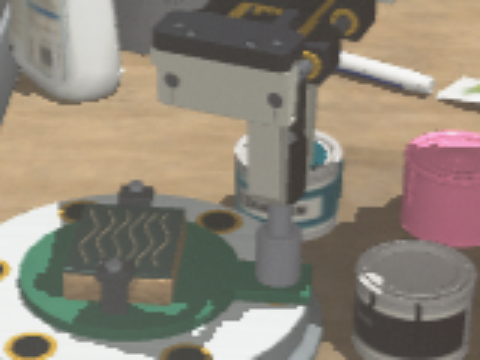

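The pin is drawn: the knob is off its sleeve at crop (278,215) and the spring force is 8 N. Now the first half of the swing.

Emit:
step_arm:
  steps: "-0.021 -0.056 0 0 0 0 -1;-0.047 -0.109 0 0 0 0 -1;-0.079 -0.159 0 0 0 0 -1;-0.115 -0.205 0 0 0 0 -1;-0.157 -0.248 0 0 0 0 -1;-0.157 -0.248 0 0 0 0 -1"

```text
time: 7.07
eef_pos: [0.5075, -0.0021, 0.0835]
eef_rot: [[-0.942, 0.336, 0.0], [0.336, 0.942, -0.0], [-0.0, -0.0, -1.0]]
ft_force: [3.1, 0.7, -7.4]
gripper_width: 0.293
finger_force: 30.0
```

Emit:
step_arm:
  steps: "-0.046 -0.038 0 0 0 0 -1;-0.095 -0.071 0 0 0 0 -1;-0.148 -0.098 0 0 0 0 -1;-0.203 -0.12 0 0 0 0 -1;-0.26 -0.136 0 0 0 0 -1;-0.26 -0.136 0 0 0 0 -1;-0.26 -0.136 0 0 0 0 -1"

```text
time: 7.65
eef_pos: [0.5368, -0.033, 0.0833]
eef_rot: [[-0.942, 0.335, -0.0], [0.335, 0.942, -0.0], [0.0, -0.0, -1.0]]
ft_force: [1.6, 2.5, -7.1]
gripper_width: 0.292
finger_force: 30.0
```

Run:
```python
from h import *
s=arm.state();print(s["time"],s["eef_pos"],s["ft_force"],s["gripper_width"])
fr=[]
for c in ["scene","side"]:
    p=read_camera(c);P=pts(p,np.ones((480,640),bool));fr.append(p["frame"])
    q=P[(P[:,2]>.045)&(P[:,2]<.066)&(np.hypot(P[:,0]-.5356,P[:,1]+.031)<.03)]
    print(c,"sleeve",len(q),np.round(q.min(0),3),np.round(q.max(0),3))
o=np.hstack([cv2.resize(fr[0][170:270,320:420],(390,390)),cv2.resize(fr[1][130:230,260:360],(390,390))])
cv2.imwrite("pics/g5.png",o[:,:,::-1])
```

```text
7.65 [ 0.53682303 -0.03302426  0.0833365 ] [ 1.62981159  2.48740534 -7.13557602] 0.29162775783429457
scene sleeve 142 [ 0.52  -0.041  0.045] [ 0.541 -0.02   0.066]
side sleeve 143 [ 0.524 -0.032  0.045] [ 0.547 -0.016  0.066]
```

View pics/g5.png

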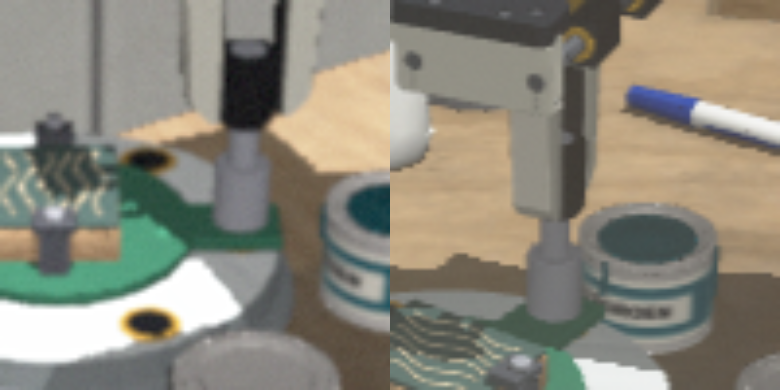

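The wheel's lug and sleeve (scene crop (242,190)) are now in front of the teal tin, near the computed hole. I'll lower the pin.

Emit:
step_arm:
  steps: "0 0 0.035 0 0 0 -1;0 0 0.07 0 0 0 -1;0 0 0.1 0 0 0 -1;0 0 0.13 0 0 0 -1;0 0 0.13 0 0 0 -1"
  force: 10

```text
time: 8.17
eef_pos: [0.5366, -0.0327, 0.0636]
eef_rot: [[-0.942, 0.335, -0.0], [0.335, 0.942, -0.0], [0.0, -0.0, -1.0]]
ft_force: [-1.2, 0.6, -6.3]
gripper_width: 0.295
finger_force: 10.0
```

The spring is still pulling down (-6 N), so the pin isn't seated on the plate. I'll release it and retreat straight up.

Emit:
step_arm:
  steps: "0 0 0 0 0 0 0.3;0 0 0 0 0 0 0.5;0 0 0 0 0 0 0.5;0 0 0 0 0 0 0.5;0 0 0 0 0 0 0.5;0 0 0 0 0 0 0.5;0 0 -0.2 0 0 0 0.5;0 0 -0.4 0 0 0 0.5;0 0 -0.6 0 0 0 0.5;0 0 -0.8 0 0 0 0.5;0 0 -0.8 0 0 0 0.5;0 0 -0.8 0 0 0 0.5"

```text
time: 9.17
eef_pos: [0.5374, -0.0328, 0.1854]
eef_rot: [[-0.942, 0.335, 0.003], [0.335, 0.942, -0.0], [-0.003, 0.001, -1.0]]
ft_force: [-0.1, -0.1, -0.6]
gripper_width: 0.753
finger_force: 0.0
```

Run:
```python
from h import *
s=arm.state();print(s["time"],s["eef_pos"],s["ft_force"],s["gripper_width"])
fr=[]
for c in ["scene","side"]:
    p=read_camera(c);P=pts(p,np.ones((480,640),bool));fr.append(p["frame"])
    q=P[(P[:,2]>.078)&(P[:,2]<.14)&(np.hypot(P[:,0]-.5356,P[:,1]+.031)<.03)]
    print(c,"knob",len(q),np.round(q.min(0),3),np.round(q.max(0),3))
    for n,xy in dict(teal=(.493,-.093),black=(.4185,.0475),red=(.5115,.185)).items():
        t=P[(P[:,2]>.044)&(P[:,2]<.056)&(np.hypot(P[:,0]-xy[0],P[:,1]-xy[1])<.045)]
        print(n,np.round(cv2.minEnclosingCircle(t[:,:2].astype(np.float32))[0],3))
o=np.hstack([cv2.resize(fr[0][160:290,290:420],(390,390)),cv2.resize(fr[1][130:260,240:370],(390,390))])
cv2.imwrite("pics/g6.png",o[:,:,::-1])
```

```text
9.1667 [ 0.53735645 -0.03279513  0.18542417] [-0.05851753 -0.12513458 -0.6195335 ] 0.752899169830365
scene knob 310 [ 0.519 -0.046  0.078] [ 0.548 -0.018  0.108]
teal [ 0.491 -0.092]
black [0.418 0.047]
red [0.51  0.185]
side knob 312 [ 0.522 -0.046  0.078] [ 0.549 -0.016  0.11 ]
teal [ 0.494 -0.091]
black [0.419 0.047]
red [0.512 0.185]
```

View pics/g6.png

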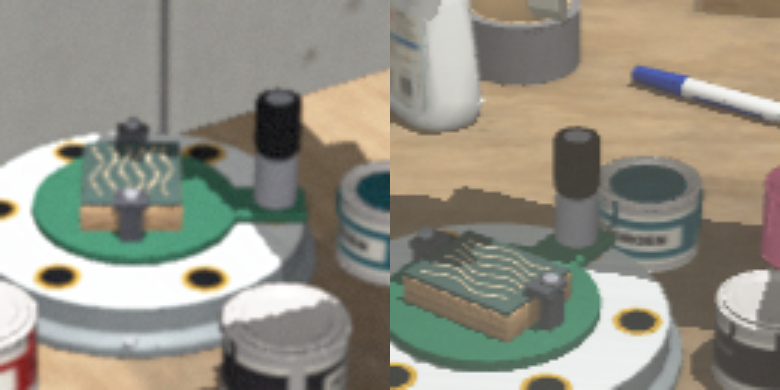

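The knob is back down on its sleeve, top at 0.109 m as at the start, in front of the teal tin. The tins haven't moved and the gripper is clear, so I'm handing in.

```bash
python3 -c "
from workcell import close_job;print(close_job())"
```

```text
the job is handed in; nothing more can be done
None
```

The wheel is at the teal station, with the pin home in the hole at the teal tin, the tins where they stood and the gripper clear; I handed the job in at about 9 s (no verdict came back), after one missed first grasp because the fingertips sat about 33 mm higher than the reported pose implied.

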